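# Shut down the bench chiller and unscrew its fill cap

### The job

The coolant in the bench chiller's white reservoir is to be checked: first press the red key (stop) right down and let it come up, then the yellow key (vent), one at a time, and leave the green key (start) alone. Then unscrew the blue cap anticlockwise from the reservoir's neck by repeated turns, lift it clear and set it down, open side down, wholly on the round orange-edged mat, without letting it fall. Do not knock over or push away the bottles, pack and timer that stand around.

Things in the scene. Friction and masses are not known exactly. Their poses are not given: they have to be found in the camera images.
- unit: White reservoir, a fixed box 100 (x) x 150 (y) x 70 mm high; origin at the centre of its underside on the bench, z up. It stands at any of three places, turned up to 0.35 rad. A fixture stands on its top at either side (y) of the neck; they leave the cap free to be gripped from above with the fingers along the unit's x axis and up to about 1 rad either side of that.
- neck_top (a point): Centre of the mouth of the reservoir's threaded grey neck, 40 mm across, 30 mm high, upright in the middle of the reservoir's top: on the unit's z axis, 100 mm above the bench. The cap screws on it.
- valve_top (a point): Top of the brass relief valve, 16 mm across, 56 mm from the neck's axis to the unit's +y side, 112 mm above the bench; fixed.
- vent_top (a point): Top of the black vent filter, 18 mm across, 56 mm from the neck's axis to the unit's -y side, 114 mm above the bench; fixed.
- cap: Loose blue ribbed screw cap, 60 mm across, 45 mm high, 0.08 to 0.17 kg, white arrow on top. Origin on its axis at the centre of its open underside, z up out of its closed top. Screwed home, its origin is on the unit's axis, 73 mm above the bench. It must be lifted 27 mm from there, in all, to clear the neck. It stays where it is when let go between turns.
- cap_grip (a point): Point on the cap's axis 34 mm above its origin, where to take it across the diameter (its head, the upper 18 mm, is solid). Right-hand thread of 14 mm lead with about 1.5 mm of play: turned anticlockwise seen from above it rises 14 mm a turn; it comes free after 4.5 to 5.2 rad of turning (risen about 10 to 12 mm). Until then it cannot be pulled off.
- keybox: Grey control box, fixed, 70 (x) x 168 (y) x 30 mm high, at any of three places on the bench; origin at the centre of its underside on the bench. It carries the three spring keys in a row along its y axis, 52 mm apart, in any order.
- red_key_top (a point): Centre of the top face of the red key (stop), 28 mm across, 48 mm above the bench; it is pressed straight down, and moves with the key. Its black housing ring is 44 mm across, its top 42 mm above the bench.
- yellow_key_top (a point): Centre of the top face of the yellow key (vent), the same shape as the red one.
- green_key_top (a point): Centre of the top face of the green key (start), the same shape as the red one; not to be pressed.
- red_key (a joint): Travel of the red key: 0 up, 0.006 m right down (about 5 N); it springs back up. Counts as pressed beyond 0.004.
- yellow_key (a joint): Travel of the yellow key, the same as the red one.
- green_key (a joint): Travel of the green key, the same as the red one.
- mat: Flat round mat, black with an orange rim, fixed on the bench, 100 mm across and 4 mm thick, at any of three places. Origin at the centre of its underside on the bench. A bottle stands near it about 100 mm to its +y side and a pack about 100 mm to its -y side.
- red_bottle: White bottle with red cap, 45 mm across, 88 mm high, beside the mat; not to be disturbed. Origin at the centre of its base.
- pink_pack: Pink-red rounded pack, 58 x 82 x 49 mm high, its long side roughly along the mat's x axis, beside the mat; not to be disturbed. Origin at the centre of its base.
- blue_bottle: White bottle with blue cap, 52 mm across, 110 mm high, in front of the unit; not to be disturbed. Origin at the centre of its base.
- bench_timer: White bench timer, 58 x 66 x 18 mm, lying in front of the control box; not to be disturbed. Origin at the centre of its base.
Mind the look-alikes: they are no part of the job. What is meant by the mat is not turquoise, and is the smaller of those in its own colour.

How it is judged:
On the way, in this order (a step that is already met when the one before it is completed fails the run):
1. the red key is pressed down (over 4 mm), with the yellow key up (value of joint red_key above 0.004 m and value of joint yellow_key below 0.002 m), for 0.05 s.
2. then the yellow key is pressed down (over 4 mm), with the red key up again (value of joint yellow_key above 0.004 m and value of joint red_key below 0.002 m), for 0.05 s.
3. then the cap has been unscrewed and lifted clear of the neck, upright within 0.35 rad (z of cap in the frame of unit above 0.104 m and angle between cap's own z axis and vertical below 0.35 rad), for 0.1 s.
At the end, for the whole second after the job is handed in: The cap rests open side down (within 0.1 rad) and wholly on the mat (axis within 20 mm of the mat's centre), at rest; all three keys are up (horizontal distance between cap and mat below 0.02 m and height (world z) of cap below 0.009 m and angle between cap's own z axis and vertical below 0.1 rad and linear speed of cap below 0.02 m/s and value of joint each of red_key, yellow_key, green_key below 0.002 m); the robot touches nothing.
It fails at once if the green key is pressed (over 3 mm) (value of joint green_key above 0.003 m).
It fails at once if the red and yellow keys are down at the same time (value of joint each of red_key, yellow_key above 0.003 m).
It fails at once if the cap is let go in the air (away from the neck, over 20 mm above the mat, not held) (horizontal distance between cap and unit above 0.06 m and height (world z) of cap above 0.024 m and contact force between cap and the fingers below 0.05 N).
It fails at once if a bottle, the pack or the timer is pushed over 30 mm away or tipped (over 0.4 rad) ((distance of red_bottle from where it was at the start of the episode above 0.03 m or angle between red_bottle's own z axis and vertical above 0.4 rad) or (distance of pink_pack from where it was at the start of the episode above 0.03 m or angle between pink_pack's own z axis and vertical above 0.4 rad) or (distance of blue_bottle from where it was at the start of the episode above 0.03 m or angle between blue_bottle's own z axis and vertical above 0.4 rad) or (distance of bench_timer from where it was at the start of the episode above 0.03 m or angle between bench_timer's own z axis and vertical above 0.4 rad)).
It also fails if it takes over 72 s, if anything falls off the work surface, if the arm or the gripper's body presses on something with over 40 N, if the wrist force passes 120 N, or if a joint passes its speed limit or range.

### The arm

A 7-joint arm with a two-finger parallel gripper is mounted at the origin on the work surface; the furniture and walls round the work are solid. World frame = base frame: x ahead of the robot, y to its left, z up, the work surface at z = 0. Lengths are in m, angles in rad, forces in N, time in s.
With the tool pointing down it reaches from about 0.425 to 0.875 m from the base axis. Payload 4.7 kg.
Tool frame: the origin (TCP) lies at the very end of the fingers, on their centre line; the grasp point (between the pads) lies 19 mm behind it; z points along the fingers, y is the line along which they close (so a half turn about z gives the same grasp; the last joint's range is limited). The gripper opens to 87 mm and grips with 3 to 60 N. Pads are 19 mm wide; open, the fingers measure 117 mm over their backs; the gripper's body (75 mm by 190 mm) begins 51 mm behind the grasp point.
Start: joints at [1.33, 0.321, -0.07, 1.45, 0.023, 1.371, -0.057], TCP at [0.164, -0.629, 0.223] pointing down, gripper open.
Joint ranges: [-2.86, 2.86], [-0.3, 2.09], [-1.38, 1.24], [0.06, 2.45], [-1.56, 4.7], [0.09, 2.05], [-2.69, 2.69]. Speed limits (rad/s): [2.57, 2.57, 3.14, 3.14, 3.14, 3.14, 3.14].

### API

Orientations are given as a rotation vector (axis times angle).
In Python, from bench import ctrl, get_image, job gives the robot as it stands.
- The arm moves only by the shell command python3 -m crank 'ROWS' [FORCE]. ROWS is JSON, a list that holds one entry, the list of rows, each a list of 5 numbers: the shift along the tool's x, y, z in mm, then the turn about the tool's z in rad, then the closure, from -1 (fully open) to 1 (shut), so that 0 is half open. A call has 1 to 10 rows; each row shifts and turns the commanded pose from where the row before left it, along the tool's axes as they then stand; what a row does not reach is not made up. A row lasts 1/12 s, in which the tool goes at most 41.7 mm and 7.16 degrees, less where a joint would pass 70% of its speed; a pose out of reach is approached as far as the arm can. A call with a gripper value outside its range is refused whole. The fingers move at their own pace and stop on an object; FORCE is the grip in N (left out, the last holds). Time passes only in rows, so rows that do not move let the fingers close. It gives the time, the measured TCP pose, the force, the opening and the grip force at its end, in the units of the state.
- ctrl.get_state(): the state, without advancing time (a new reading comes with each control period).
- get_image(name): name is "scene" or "top" or "wrist"; returns a dict with "pixels" (384x512x3 uint8, red, green, blue), "fx", "fy", "cx", "cy" (pixels), "T" (4x4, takes a point from camera to world coordinates); the wrist camera has in their place "T_tool_cam" (4x4, takes a point from camera to tool coordinates, whose origin is the TCP and whose axes are the flange's). Camera axes: x right, y down, z forward; pixel columns grow to the right and rows downward; lengths in m; the calibration is good to about 2 mm. The wrist camera is an equidistant fisheye: a pixel r from the principal point sees the ray r / f radians off the axis. A picture is of the moment at which its call begins: read the wrist's pose just before it. There is no depth.
- job.close_job(): hands the job in; it is judged then, once.
The state is a dict: "time": time; "joint_positions": joint angles; "qd": joint speeds; "joint_torque": joint torques, N m; "position": TCP position; "tool_rot": TCP orientation; "ft_force": force on the tool from outside, world axes, zero at the start; "torque": the same for the moment, N m; "grip_width": opening from 0.0 (shut) to 1.0 (fully open); "grip_force": force on a finger pad.
Only numpy, scipy, OpenCV 4.12 (cv2) and the standard library are available. Lean on these libraries where they do the work, as an engineer would, in place of code of your own. Each camera call takes 0.05 s, during which the arm holds its last target. There are 200 camera calls.

## Working session

There is one attempt and no reset: what is moved stays moved. The work goes in short steps, Python scripts to look and compute and a shell command to move; the robot and the scene stay as the last step left them, time stands still between calls to the robot, and variables do not carry over. Pictures are saved under pics/ and viewed, at most 10 in all, crops included, and the job is handed in when it is done.

```bash
mkdir -p pics; ls
python3 - <<'E'
from bench import ctrl,get_image
import cv2,json,numpy as np
s=ctrl.get_state();print({k:np.round(v,3).tolist() for k,v in s.items()})
for n in("scene","top"):
    g=get_image(n);cv2.imwrite(f"pics/{n}0.png",g["pixels"][:,:,::-1]);print(n,g["fx"],g["cx"],g["cy"],np.round(g["T"],4).tolist())
    np.savez(f"pics/{n}0.npz",**g)
E
```

```text
pics
{'time': 0.0, 'joint_positions': [1.33, 0.322, -0.07, 1.452, 0.023, 1.371, -0.057], 'qd': [0.0, -0.001, -0.001, 0.001, -0.001, 0.0, 0.0], 'joint_torque': [0.001, -49.129, -0.404, -31.252, -0.064, 0.044, 0.0], 'position': [0.164, -0.629, 0.221], 'tool_rot': [-3.114, -0.399, 0.001], 'ft_force': [0.403, -0.569, 0.549], 'torque': [0.0, 0.008, -0.004], 'grip_force': 0.0, 'grip_width': 1.001}
scene 406.5605197501192 256.6593944292561 193.03662896525557 [[-0.7052, -0.499, 0.5037, -0.3391], [-0.7088, 0.4793, -0.5175, 0.723], [0.0169, -0.722, -0.6917, 1.1012], [0.0, 0.0, 0.0, 1.0]]
top 446.77522755395233 249.89756805835992 190.1784367816025 [[-0.0302, -0.9895, 0.1415, 0.2354], [-0.999, 0.0343, 0.0271, -0.0709], [-0.0317, -0.1405, -0.9896, 1.2801], [0.0, 0.0, 0.0, 1.0]]
```

View pics/top0.png

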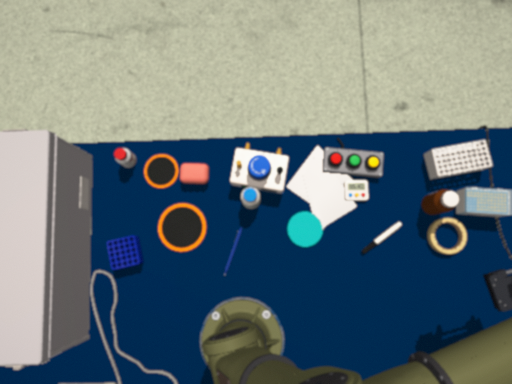

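View pics/scene0.png

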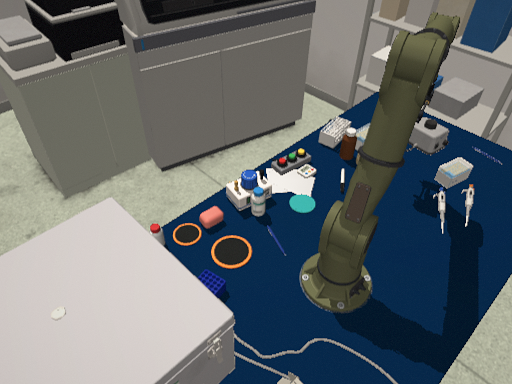

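The top view shows the two orange-rimmed mats at (161,171) and (182,227). The first is smaller and stands between the bottle and the pack, so it is the mat; the turquoise disc at (305,229) is not it. The blue things are the cap at (260,167) on the reservoir, the bottle cap at (250,196) and the blue grid at (123,252). The keys are red (336,159), green (354,160) and yellow (373,162). The next step is one close crop to check these.

Run:
```python
import cv2,numpy as np
p=np.load("pics/top0.npz")["pixels"][:,:,::-1]
a=cv2.resize(p[135:215,105:265],None,fx=5,fy=5,interpolation=cv2.INTER_CUBIC)
b=cv2.resize(p[140:180,230:390],None,fx=5,fy=5,interpolation=cv2.INTER_CUBIC)
cv2.imwrite("pics/crop1.png",np.vstack([a[:400],b]))
```

```text
(no output)
```

View pics/crop1.png

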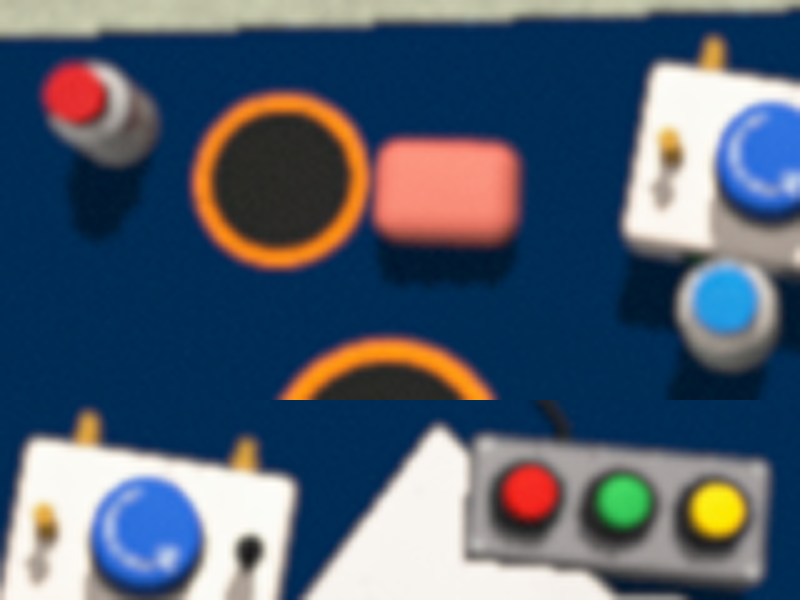

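The crop confirms the mat (161,171), between the bottle and the pack. It also shows the cap on the white reservoir between the brass valve (238,162) and the black vent (280,169), and the keys red, green, yellow from left to right.

```bash
cat > h.py <<'E'
import numpy as np
from scipy.spatial.transform import Rotation as R
def ray(g,u,v,z):
    d=g["T"][:3,:3]@np.array([(u-g["cx"])/g["fx"],(v-g["cy"])/g["fy"],1]);o=g["T"][:3,3]
    return o+d*(z-o[2])/d[2]
def plan(t,yaw=None):
    # rows total in the tool's present axes to reach t; yaw = desired direction of tool y
    from bench import ctrl
    s=ctrl.get_state();r=R.from_rotvec(s["tool_rot"]);d=r.inv().apply(np.array(t)-s["position"])*1000
    y=r.as_matrix()[:,1];a=np.arctan2(y[1],y[0])
    print("pos",np.round(s["position"],4),"ydir",round(a,3),"tilt",np.round(r.as_matrix()[:2,2],3),"shift mm",np.round(d,1))
    if yaw is not None: print("turn about tool z",round(-((yaw-a+np.pi/2)%np.pi-np.pi/2),3))
    return s
E
python3 - <<'E'
from h import *
g=dict(np.load("pics/top0.npz"))
for n,u,v,z in [("mat",160.8,170.8,.004),("captop",258.8,166,.118),("valve",238.4,162.2,.112),("vent",279.6,169.4,.114),("red",335.4,158,.048),("green",354.4,159.8,.048),("yellow",373,161.4,.048),("redcap",119.7,154,.088),("packtop",194,172.5,.049),("bluecap",249.8,195,.11),("timer",356,190,.018)]:
    print(n,np.round(ray(g,u,v,z),4))
plan([.6,-.24,.2])
E
```

```text
mat [0.4841 0.2227 0.004 ]
captop [ 0.4654 -0.0646  0.118 ]
valve [ 0.4788 -0.0105  0.112 ]
vent [ 0.455  -0.1193  0.114 ]
red [ 0.4942 -0.2791  0.048 ]
green [ 0.4871 -0.3315  0.048 ]
yellow [ 0.4807 -0.3827  0.048 ]
redcap [0.5189 0.3172 0.088 ]
packtop [0.467  0.1185 0.049 ]
bluecap [ 0.3898 -0.0382  0.11  ]
timer [ 0.4059 -0.3369  0.018 ]
pos [ 0.1636 -0.6285  0.2215] ydir -1.316 tilt [-0.001  0.002] shift mm [ 520.2 -266.    21.9]
```

```bash
python3 -c "
from h import *
plan([.4942,-.2791,.2215])"
```

```text
pos [ 0.1636 -0.6285  0.2215] ydir -1.316 tilt [-0.001  0.002] shift mm [ 4.080e+02 -2.548e+02  4.000e-01]
```

```bash
python3 -m crank '[[[20,-12.5,0,0,1],[20,-12.5,0,0,1],[20,-12.5,0,0,1],[20,-12.5,0,0,1],[20,-12.5,0,0,1],[20,-12.5,0,0,1],[20,-12.5,0,0,1],[20,-12.5,0,0,1],[20,-12.5,0,0,1],[20,-12.5,0,0,1]]]' 30
python3 -m crank '[[[20,-12.5,0,0,1],[20,-12.5,0,0,1],[20,-12.5,0,0,1],[20,-12.5,0,0,1],[20,-12.5,0,0,1],[20,-12.5,0,0,1],[20,-12.5,0,0,1],[20,-12.5,0,0,1],[20,-12.5,0,0,1],[20,-12.5,0,0,1]]]'
python3 -m crank '[[[8,-5,25,0,1],[0,0,25,0,1],[0,0,25,0,1],[0,0,25,0,1],[0,0,15,0,1],[0,0,0,0,1]]]'
python3 - <<'E'
from h import *
from bench import get_image
import cv2
plan([.4942,-.2791,.0425])
g=get_image("wrist");cv2.imwrite("pics/w1.png",g["pixels"][:,:,::-1]);np.savez("pics/w1.npz",**g)
E
```

```text
time: 0.93
position: [0.3263, -0.4565, 0.2221]
tool_rot: [-3.115, -0.399, 0.001]
ft_force: [0.7, -0.6, -0.2]
grip_width: 0.328
grip_force: 0.0
time: 1.77
position: [0.4883, -0.2852, 0.2222]
tool_rot: [-3.116, -0.399, 0.001]
ft_force: [0.3, -0.6, -0.9]
grip_width: 0.008
grip_force: 0.0
time: 2.27
position: [0.4914, -0.2779, 0.1032]
tool_rot: [-3.111, -0.399, 0.01]
ft_force: [-0.3, 0.8, -0.7]
grip_width: 0.003
grip_force: 0.0
pos [ 0.4914 -0.2779  0.1032] ydir -1.316 tilt [-0.007  0.004] shift mm [ 2.8  2.2 60.7]
```

View pics/w1.png

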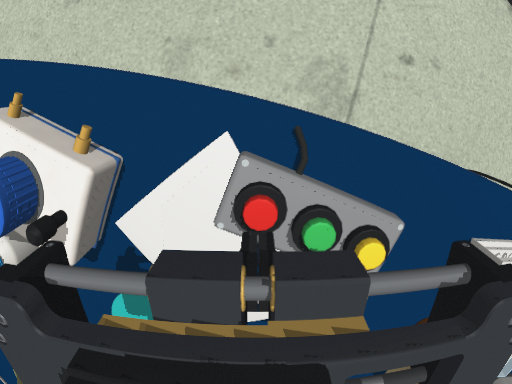

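The wrist view shows red at (260,213), green at (319,235) and yellow at (371,253). The closed fingers point just below the red key. I'll turn these pixels into positions to cross-check the top-camera fix.

```bash
cat >> h.py <<'E'
def wray(g,s,u,v,z):
    M=R.from_rotvec(s["tool_rot"]).as_matrix();C=g["T_tool_cam"]
    x,y=(u-g["cx"]),(v-g["cy"]);r=np.hypot(x,y);th=r/g["fx"]
    d=M@C[:3,:3]@np.array([np.sin(th)*x/r,np.sin(th)*y/r,np.cos(th)]);o=M@C[:3,3]+s["position"]
    return o+d*(z-o[2])/d[2]
E
python3 - <<'E'
from h import *
s=plan([.4942,-.2791,.0425]);g=dict(np.load("pics/w1.npz"))
for n,u,v in[("red",260,213),("green",319,235),("yellow",371,253)]: print(n,np.round(wray(g,s,u,v,.048),4))
E
```

```text
pos [ 0.4927 -0.2786  0.1055] ydir -1.316 tilt [-0.004  0.002] shift mm [ 1.5  1.  63. ]
red [ 0.4928 -0.2803  0.048 ]
green [ 0.4861 -0.3324  0.048 ]
yellow [ 0.4802 -0.3849  0.048 ]
```

```bash
python3 -m crank '[[[0,1,25,0,1],[0,0,25,0,1],[0,0,5,0,1],[0,0,3,0,1],[0,0,2.5,0,1],[0,0,2,0,1],[0,0,0,0,1],[0,0,0,0,1]]]'
python3 -c "
from h import *
plan([.4935,-.2797,.0425])"
```

```text
time: 2.98
position: [0.4953, -0.2808, 0.0465]
tool_rot: [3.115, 0.399, 0.002]
ft_force: [-2.3, 0.1, 6.5]
grip_width: 0.006
grip_force: 3.0
pos [ 0.4953 -0.2808  0.0465] ydir -1.316 tilt [ 0.001 -0.001] shift mm [-1.4 -1.5  3.9]
```

```bash
python3 -m crank '[[[0,0,1,0,1],[0,0,1,0,1],[0,0,0,0,1],[0,0,0,0,1]]]'
python3 -m crank '[[[0,0,0,0,1],[0,0,0,0,1]]]'
```

```text
time: 3.32
position: [0.4954, -0.2808, 0.0462]
tool_rot: [3.114, 0.399, 0.001]
ft_force: [-6.4, 3.7, 16.6]
grip_width: 0.003
grip_force: 8.7
time: 3.48
position: [0.4953, -0.2808, 0.0462]
tool_rot: [3.114, 0.399, 0.001]
ft_force: [-6.4, 3.8, 16.9]
grip_width: 0.006
grip_force: 8.7
```

Run:
```python
from bench import get_image
import cv2,numpy as np
w=get_image("wrist")["pixels"][150:300,160:420];s=get_image("scene")["pixels"][135:185,255:335]
f=lambda p,k:cv2.resize(p[:,:,::-1],None,fx=k,fy=k,interpolation=cv2.INTER_CUBIC)
a,b=f(w,2.0),f(s,6.5);b=b[:,:520]
cv2.imwrite("pics/press.png",np.vstack([a,b[:300]]))
```

```text
(no output)
```

View pics/press.png

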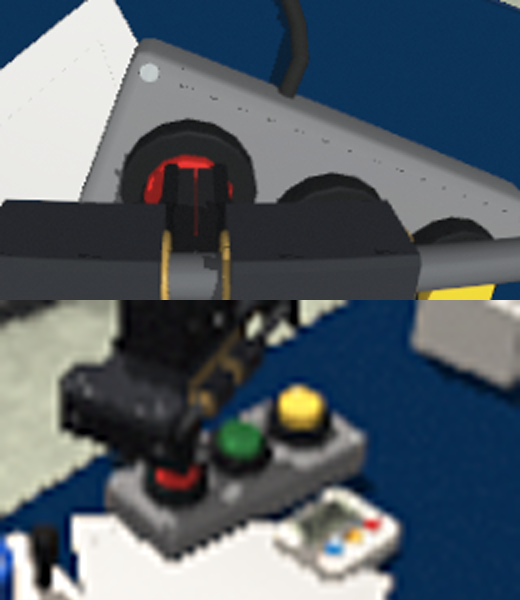

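The red key's face is sunk to its ring under the fingertips, and the force is well past 5 N, so it is pressed. Next I lift off and go over to yellow.

```bash
python3 -m crank '[[[0,0,-5,0,1],[0,0,-15,0,1],[0,0,-20,0,1],[0,0,0,0,1],[0,0,0,0,1]]]'
python3 -c "
from h import *
plan([.4810,-.3838,.06])"
```

```text
time: 4.0
position: [0.4961, -0.2812, 0.0845]
tool_rot: [3.113, 0.399, 0.005]
ft_force: [0.5, 0.9, -0.7]
grip_width: 0.007
grip_force: 0.0
pos [ 0.4961 -0.2812  0.0845] ydir -1.316 tilt [ 0.004 -0.002] shift mm [-40.5  95.5  24.7]
```

```bash
python3 -m crank '[[[-8,19,0,0,1],[-8,19,0,0,1],[-8,19,0,0,1],[-8,19,0,0,1],[-8.5,19.5,0,0,1],[0,0,10,0,1],[0,0,10,0,1],[0,0,8,0,1],[0,0,0,0,1],[0,0,0,0,1]]]'
python3 -c "
from h import *
plan([.4810,-.3838,.0465])"
python3 -m crank '[[[0,0,2,0,1],[0,0,0,0,1],[0,0,0,0,1]]]'|grep -E "pos|ft"
python3 -m crank '[[[0,0,2,0,1],[0,0,0,0,1],[0,0,0,0,1]]]'|grep -E "pos|ft"
python3 -m crank '[[[0,0,2,0,1],[0,0,0,0,1],[0,0,0,0,1]]]'|grep -E "pos|ft"
python3 -m crank '[[[0,0,2,0,1],[0,0,0,0,1],[0,0,0,0,1]]]'|grep -E "pos|ft"
```

```text
time: 4.83
position: [0.4794, -0.3812, 0.0539]
tool_rot: [-3.114, -0.402, 0.002]
ft_force: [-0.0, 0.3, -0.3]
grip_width: 0.004
grip_force: 0.0
pos [ 0.4794 -0.3812  0.0539] ydir -1.314 tilt [-0.001  0.002] shift mm [0.9 3.  7.4]
position: [0.4798, -0.3827, 0.0533]
ft_force: [0.5, -0.3, 0.1]
position: [0.48, -0.3831, 0.0515]
ft_force: [1.0, 0.2, 2.7]
position: [0.48, -0.3831, 0.0494]
ft_force: [1.3, -0.2, 2.7]
position: [0.48, -0.3831, 0.0474]
ft_force: [1.7, 0.9, 4.2]
```

Contact began at a measured height of about 0.0525, so the measured z reads roughly 4 mm too high. I'll allow for that from here on.

```bash
python3 -m crank '[[[0,0,1.5,0,1],[0,0,1.5,0,1],[0,0,0,0,1],[0,0,0,0,1],[0,0,0,0,1]]]'
python3 -m crank '[[[0,0,-10,0,1],[0,0,-25,0,1],[0,0,-30,0,1],[0,0,-35,0,1],[0,0,-35,0,1],[0,0,0,0,1],[0,0,0,0,1]]]'
python3 -c "
from h import *
plan([.4660,-.0650,.18],-1.17)"
```

```text
time: 6.25
position: [0.4801, -0.3832, 0.0463]
tool_rot: [3.115, 0.399, 0.001]
ft_force: [-2.2, 3.2, 15.8]
grip_width: 0.004
grip_force: 7.5
time: 6.83
position: [0.4799, -0.3841, 0.181]
tool_rot: [3.113, 0.398, 0.003]
ft_force: [-0.2, 0.2, -0.1]
grip_width: 0.005
grip_force: 0.0
pos [ 0.4799 -0.3841  0.181 ] ydir -1.317 tilt [ 0.002 -0.003] shift mm [ 6.680e+01 -3.123e+02  1.000e-01]
turn about tool z -0.147
```

```bash
python3 -m crank '[[[5.5,-26,0,0,1],[5.5,-26,0,0,1],[5.5,-26,0,0,1],[5.5,-26,0,0,1],[5.5,-26,0,0,1],[5.5,-26,0,0,1],[5.5,-26,0,0,0],[5.5,-26,0,0,-0.65],[5.5,-26,0,0,-0.65],[5.5,-26,0,0,-0.65]]]'
python3 -m crank '[[[5.5,-26,0,0,-0.65],[6,-26,0,0,-0.65],[0,0,0,-0.075,-0.65],[0,0,0,-0.075,-0.65],[0,0,0,0,-0.65],[0,0,0,0,-0.65],[0,0,0,0,-0.65]]]'
python3 - <<'E'
from h import *
from bench import get_image
import cv2
plan([.4660,-.0650,.18],-1.17)
g=get_image("wrist");cv2.imwrite("pics/w2.png",g["pixels"][:,:,::-1]);np.savez("pics/w2.npz",**g)
E
```

```text
time: 7.67
position: [0.4652, -0.1165, 0.1769]
tool_rot: [-3.115, -0.398, 0.006]
ft_force: [0.0, 0.6, -0.2]
grip_width: 0.228
grip_force: 0.0
time: 8.25
position: [0.4644, -0.0648, 0.178]
tool_rot: [-3.078, -0.627, 0.003]
ft_force: [0.6, -0.8, -0.4]
grip_width: 0.757
grip_force: 0.0
pos [ 0.4644 -0.0648  0.178 ] ydir -1.169 tilt [-0.002  0.   ] shift mm [ 1.4  0.8 -2. ]
turn about tool z 0.001
```

View pics/w2.png

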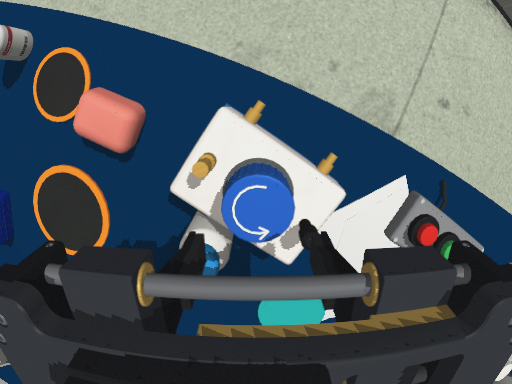

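Run:
```python
from h import *
s=plan([.4660,-.0650,.18],-1.17);g=dict(np.load("pics/w2.npz"))
for n,u,v,z in[("cap",258,207,.122),("valve",206,161,.116),("bottlecap",211,260,.114),("mat",61,84,.008),("camera",g["cx"]+1,g["cy"],.3)]: print(n,np.round(wray(g,s,u,v,z),4))
C=g["T_tool_cam"];print(np.round(C[:3,3],3),np.round(C[:3,2],2))
c,b=np.array([.466,-.065]),np.array([.39,-.038])
for a in(-1.17,.75):
  for o in(1,-1):
    d=np.array([np.cos(a),np.sin(a)])*o;r=b-c;print(a,o,"along",r@d,"across",abs(r@[-d[1],d[0]]))
```

```text
pos [ 0.4646 -0.0648  0.1782] ydir -1.168 tilt [-0.002  0.   ] shift mm [ 1.2  0.8 -1.8]
turn about tool z 0.002
cap [ 0.4694 -0.0627  0.122 ]
valve [ 0.4864 -0.0117  0.116 ]
bottlecap [ 0.4049 -0.0452  0.114 ]
mat [0.4843 0.2167 0.008 ]
camera [ 0.5294 -0.037   0.3   ]
[ 0.083 -0.    -0.162] [-0.31 -0.    0.95]
-1.17 1 along -0.05451179414630117 across 0.0594429499516241
-1.17 -1 along 0.05451179414630117 across 0.0594429499516241
0.75 1 along -0.03720410751378037 across 0.07156014522136657
0.75 -1 along 0.03720410751378037 across 0.07156014522136657
```

```bash
python3 -m crank '[[[3,0,15,0,-0.75],[0,0,15,0,-0.75],[0,0,12,0,-0.75],[0,0,12,0,-0.75],[0,0,12,0,-0.75],[0,0,10,0,-0.75],[0,0,10,0,-0.75],[0,0,0,0,-0.75],[0,0,0,0,-0.75]]]' 40
python3 -c "
from h import *
plan([.4672,-.0638,.092],-1.17)"
python3 -m crank '[[[0,0,0,0,0],[0,0,0,0,0],[0,0,0,0,0],[0,0,0,0,0],[0,0,0,0,0],[0,0,0,0,0]]]'
python3 -c "
from h import *
plan([.4672,-.0638,.092],-1.17)"
```

```text
time: 9.05
position: [0.4676, -0.0631, 0.0926]
tool_rot: [-3.077, -0.631, 0.002]
ft_force: [0.1, -0.4, 0.5]
grip_width: 0.874
grip_force: 0.0
pos [ 0.4676 -0.0631  0.0926] ydir -1.166 tilt [-0.001  0.   ] shift mm [-0.6  0.5  0.6]
turn about tool z 0.004
time: 9.55
position: [0.4684, -0.0633, 0.0936]
tool_rot: [3.077, 0.631, 0.001]
ft_force: [0.1, -0.1, 3.5]
grip_width: 0.678
grip_force: 40.0
pos [ 0.4684 -0.0633  0.0936] ydir -1.166 tilt [ 0.001 -0.001] shift mm [-1.3 -0.   1.6]
turn about tool z 0.004
```

Gripped, with little side force. Now the first turn.

```bash
python3 -m crank '[[[0,0,-0.3,-0.12,0.1],[0,0,-0.3,-0.12,0.1],[0,0,-0.3,-0.12,0.1],[0,0,-0.3,-0.12,0.1]]]' 50
python3 -m crank '[[[0,0,-0.3,-0.12,0.1],[0,0,-0.3,-0.12,0.1],[0,0,-0.3,-0.12,0.1],[0,0,-0.3,-0.12,0.1],[0,0,-0.3,-0.12,0.1],[0,0,-0.2,-0.12,0.1],[0,0,-0.2,-0.12,0.1],[0,0,-0.2,-0.12,0.1]]]'
python3 -m crank '[[[0,0,-0.3,-0.12,0.1],[0,0,-0.3,-0.12,0.1],[0,0,-0.3,-0.12,0.1],[0,0,-0.2,-0.12,0.1],[0,0,0,0,0.1],[0,0,0,0,0.1]]]'
python3 - <<'E'
from h import *
s=plan([.4672,-.0638,.092],.75);print(np.round(s["torque"],2),np.round(s["joint_positions"],2))
E
```

```text
time: 9.88
position: [0.4677, -0.0631, 0.094]
tool_rot: [-2.835, -1.353, 0.001]
ft_force: [0.6, -0.1, -0.3]
grip_width: 0.679
grip_force: 50.0
time: 10.55
position: [0.4673, -0.0629, 0.0961]
tool_rot: [-1.889, -2.508, 0.001]
ft_force: [-1.0, 1.3, 1.3]
grip_width: 0.682
grip_force: 50.0
time: 11.05
position: [0.4668, -0.0632, 0.0971]
tool_rot: [-1.251, -2.879, 0.002]
ft_force: [-3.2, 0.7, 2.3]
grip_width: 0.677
grip_force: 50.0
pos [ 0.4668 -0.0632  0.0971] ydir 0.751 tilt [-0.002 -0.   ] shift mm [-0.7 -0.1  5.1]
turn about tool z 0.001
[0.05 0.77 0.02] [ 0.75  0.09 -0.69  2.01  0.07  1.07  0.78]
```

```bash
python3 -m crank '[[[0,0,0,0,-0.75],[0,0,0,0,-0.75],[0,0,0,0,-0.75],[0,0,0,0,-0.75],[0,0,-16,0,-0.75],[0,0,-18,0,-0.75],[0,0,0,0.12,-0.75],[0,0,0,0.12,-0.75],[0,0,0,0.12,-0.75],[0,0,0,0.12,-0.75]]]'
python3 -m crank '[[[0,0,0,0.12,-0.75],[0,0,0,0.12,-0.75],[0,0,0,0.12,-0.75],[0,0,0,0.12,-0.75],[0,0,0,0.12,-0.75],[0,0,0,0.12,-0.75],[0,0,0,0.12,-0.75],[0,0,0,0.12,-0.75],[0,0,0,0.12,-0.75],[0,0,0,0.12,-0.75]]]'
python3 -m crank '[[[0,0,0,0.12,-0.75],[0,0,0,0.12,-0.75],[0,0,0,0,-0.75],[0,0,0,0,-0.75],[0,0,0,0,-0.75]]]'
python3 - <<'E'
from h import *
from bench import get_image
import cv2
plan([.4672,-.0635,.0965],-1.17)
g=get_image("wrist");cv2.imwrite("pics/w3.png",g["pixels"][:,:,::-1])
E
```

```text
time: 11.88
position: [0.4684, -0.0632, 0.1317]
tool_rot: [1.905, 2.497, 0.001]
ft_force: [-0.6, 0.6, -1.3]
grip_width: 0.872
grip_force: 0.0
time: 12.72
position: [0.4684, -0.0631, 0.1315]
tool_rot: [2.983, 0.986, 0.001]
ft_force: [0.5, 0.5, -1.1]
grip_width: 0.873
grip_force: 0.0
time: 13.13
position: [0.4681, -0.0631, 0.1315]
tool_rot: [3.076, 0.636, 0.0]
ft_force: [-0.1, 0.3, 0.4]
grip_width: 0.876
grip_force: 0.0
pos [ 0.4681 -0.0631  0.1315] ydir -1.163 tilt [ 0. -0.] shift mm [-1. -0. 35.]
turn about tool z 0.007
```

View pics/w3.png

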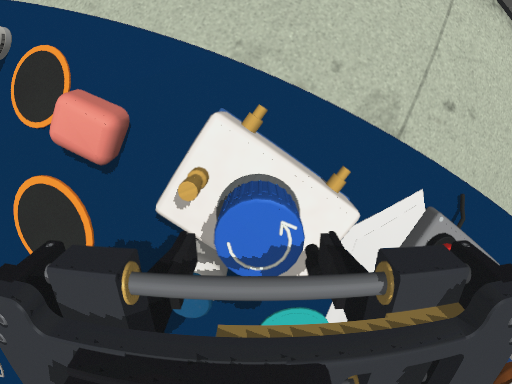

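The arrow's tip has gone from the bottom to the right, so the cap turned with the fingers, and it sits between them. Second turn.

```bash
python3 -m crank '[[[0,0,12,0,-0.75],[0,0,12,0,-0.75],[0,0,10,0,-0.75],[0,0,0,0,0.1],[0,0,0,0,0.1],[0,0,0,0,0.1],[0,0,0,0,0.1],[0,0,0,0,0.1],[0,0,0,0,0.1]]]' 50
python3 -m crank '[[[0,0,-0.3,-0.12,0.1],[0,0,-0.3,-0.12,0.1],[0,0,-0.3,-0.12,0.1],[0,0,-0.2,-0.12,0.1],[0,0,-0.3,-0.12,0.1],[0,0,-0.3,-0.12,0.1],[0,0,-0.2,-0.12,0.1],[0,0,-0.3,-0.12,0.1]]]'
python3 -m crank '[[[0,0,-0.3,-0.12,0.1],[0,0,-0.2,-0.12,0.1],[0,0,-0.3,-0.12,0.1],[0,0,-0.3,-0.12,0.1],[0,0,-0.2,-0.12,0.1],[0,0,-0.3,-0.12,0.1],[0,0,-0.3,-0.12,0.1],[0,0,-0.2,-0.12,0.1],[0,0,0,0,0.1],[0,0,0,0,0.1]]]'
python3 -c "
from h import *
plan([.4672,-.0635,.0965],.75)"
```

```text
time: 13.93
position: [0.4685, -0.0633, 0.098]
tool_rot: [3.077, 0.632, 0.002]
ft_force: [0.9, -0.1, 2.0]
grip_width: 0.679
grip_force: 50.0
time: 14.6
position: [0.468, -0.0627, 0.1001]
tool_rot: [-2.432, -1.988, -0.0]
ft_force: [-0.8, 1.2, 2.0]
grip_width: 0.681
grip_force: 50.0
time: 15.43
position: [0.4673, -0.0632, 0.1022]
tool_rot: [-1.25, -2.881, 0.002]
ft_force: [-3.2, -0.3, 5.8]
grip_width: 0.678
grip_force: 50.0
pos [ 0.4673 -0.0632  0.1022] ydir 0.752 tilt [-0.002 -0.001] shift mm [-0.1 -0.3  5.7]
turn about tool z 0.002
```

Now I release, go back, and make the third turn.

```bash
python3 -m crank '[[[0,0,0,0,-0.75],[0,0,0,0,-0.75],[0,0,0,0,-0.75],[0,0,0,0,-0.75],[0,0,-16,0,-0.75],[0,0,-18,0,-0.75],[0,0,0,0.12,-0.75],[0,0,0,0.12,-0.75],[0,0,0,0.12,-0.75],[0,0,0,0.12,-0.75]]]'
python3 -m crank '[[[0,0,0,0.12,-0.75],[0,0,0,0.12,-0.75],[0,0,0,0.12,-0.75],[0,0,0,0.12,-0.75],[0,0,0,0.12,-0.75],[0,0,0,0.12,-0.75],[0,0,0,0.12,-0.75],[0,0,0,0.12,-0.75],[0,0,0,0.12,-0.75],[0,0,0,0.12,-0.75]]]' >/dev/null
python3 -m crank '[[[0,0,0,0.12,-0.75],[0,0,0,0.12,-0.75],[0,0,0,0,-0.75],[0,0,12,0,-0.75],[0,0,12,0,-0.75],[0,0,10,0,-0.75],[0,0,0,0,-0.75]]]'
python3 -m crank '[[[0,0,0,0,0.1],[0,0,0,0,0.1],[0,0,0,0,0.1],[0,0,0,0,0.1],[0,0,0,0,0.1],[0,0,0,0,0.1]]]' 50
python3 -m crank '[[[0,0,-0.3,-0.12,0.1],[0,0,-0.3,-0.12,0.1],[0,0,-0.3,-0.12,0.1],[0,0,-0.2,-0.12,0.1],[0,0,-0.3,-0.12,0.1],[0,0,-0.3,-0.12,0.1],[0,0,-0.2,-0.12,0.1],[0,0,-0.3,-0.12,0.1]]]'
python3 -m crank '[[[0,0,-0.3,-0.12,0.1],[0,0,-0.2,-0.12,0.1],[0,0,-0.3,-0.12,0.1],[0,0,-0.3,-0.12,0.1],[0,0,-0.2,-0.12,0.1],[0,0,-0.3,-0.12,0.1],[0,0,0,0,0.1],[0,0,0,0,0.1]]]'
```

```text
time: 16.27
position: [0.4681, -0.0632, 0.1358]
tool_rot: [1.905, 2.497, 0.0]
ft_force: [0.2, -0.0, 0.0]
grip_width: 0.87
grip_force: 0.0
time: 17.68
position: [0.4656, -0.0628, 0.0986]
tool_rot: [-3.074, -0.633, 0.007]
ft_force: [0.2, -0.2, -0.2]
grip_width: 0.877
grip_force: 0.0
time: 18.18
position: [0.4684, -0.0633, 0.1022]
tool_rot: [3.077, 0.631, 0.001]
ft_force: [-0.1, 0.5, 0.6]
grip_width: 0.679
grip_force: 50.0
time: 18.85
position: [0.468, -0.0632, 0.1043]
tool_rot: [2.432, 1.988, -0.0]
ft_force: [-0.6, 0.4, 1.4]
grip_width: 0.674
grip_force: 50.0
time: 19.52
position: [0.4677, -0.0634, 0.1058]
tool_rot: [-1.588, -2.71, 0.002]
ft_force: [-2.6, 0.0, 4.4]
grip_width: 0.676
grip_force: 50.0
```

```bash
python3 -m crank '[[[0,0,-2,0,0.1],[0,0,-2,0,0.1],[0,0,-2,0,0.1],[0,0,0,0,0.1],[0,0,0,0,0.1]]]'
```

```text
time: 19.93
position: [0.4678, -0.0632, 0.1115]
tool_rot: [-1.584, -2.712, 0.0]
ft_force: [-1.9, 0.4, -0.2]
grip_width: 0.676
grip_force: 50.0
```

The cap is free. Now I lift it and carry it high.

```bash
python3 -m crank '[[[0,0,-8,0,0.1],[0,0,-12,0,0.1],[0,0,-16,0,0.1],[0,0,-16,0,0.1],[0,0,-16,0,0.1],[0,0,-12,0,0.1],[0,0,0,0.11,0.1],[0,0,0,0.11,0.1],[0,0,0,0.11,0.1],[0,0,0,0.11,0.1]]]'
python3 -m crank '[[[0,0,0,0.11,0.1],[0,0,0,0.11,0.1],[0,0,0,0.11,0.1],[0,0,0,0,0.1],[0,0,0,0,0.1]]]'
python3 -c "
from h import *
plan([.4841,.2207,.19],-.25)"
```

```text
time: 20.77
position: [0.4685, -0.0631, 0.1926]
tool_rot: [2.143, 2.295, 0.001]
ft_force: [0.2, 0.9, -1.1]
grip_width: 0.679
grip_force: 50.0
time: 21.18
position: [0.4683, -0.0631, 0.1922]
tool_rot: [2.483, 1.923, 0.001]
ft_force: [1.3, 0.1, -1.5]
grip_width: 0.675
grip_force: 50.0
pos [ 0.4683 -0.0631  0.1922] ydir -0.253 tilt [ 0.001 -0.   ] shift mm [278.7 -55.7   2.1]
turn about tool z -0.003
```

```bash
python3 -m crank '[[[15,-3,0,0,0.1],[20,-4,0,0,0.1],[20,-4,0,0,0.1],[20,-4,0,0,0.1],[20,-4,0,0,0.1],[20,-4,0,0,0.1],[20,-4,0,0,0.1],[20,-4,0,0,0.1],[20,-4,0,0,0.1],[15,-3,0,0,0.1]]]'
python3 -m crank '[[[10,-2,0,0,0.1],[0,0,0,0,0.1],[0,0,0,0,0.1]]]'
python3 - <<'E'
from h import *
from bench import get_image
import cv2
s=plan([.4841,.2207,.19],-.25)
g=get_image("wrist");cv2.imwrite("pics/w4.png",g["pixels"][:,:,::-1]);np.savez("pics/w4.npz",p=s["position"],r=s["tool_rot"],**g)
E
```

```text
time: 22.02
position: [0.4793, 0.1323, 0.1921]
tool_rot: [2.482, 1.925, 0.001]
ft_force: [0.0, 0.3, -0.8]
grip_width: 0.677
grip_force: 50.0
time: 22.27
position: [0.4799, 0.1407, 0.1917]
tool_rot: [2.484, 1.924, -0.0]
ft_force: [0.2, -1.1, -1.0]
grip_width: 0.679
grip_force: 50.0
pos [0.4799 0.1407 0.1917] ydir -0.253 tilt [-0. -0.] shift mm [ 78.5 -15.9   1.7]
turn about tool z -0.003
```

View pics/w4.png

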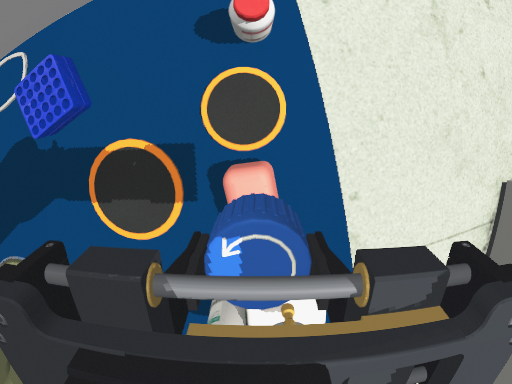

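The cap is held upright. The small mat is centred at (243.5,108), with an outer rim from x 201–286 and y 66–150. The bottle is beyond it at (252,20), and the pack is under the cap.

Run:
```python
from h import *
g=dict(np.load("pics/w4.npz"));s=dict(position=g["p"],tool_rot=g["r"])
for z in(.004,.008):print(np.mean([wray(g,s,u,v,z) for u,v in((201,108),(286,108),(243.5,66),(243.5,150))],0).round(4))
print("bottle cap",wray(g,s,252,8,.092).round(4))
plan([.485,.2220,.0255],-.25)
```

```text
[0.4831 0.2236 0.004 ]
[0.4833 0.2236 0.008 ]
bottle cap [0.5174 0.3095 0.092 ]
pos [0.48   0.1397 0.1916] ydir -0.255 tilt [-0.    -0.001] shift mm [ 81.  -15.9 166. ]
turn about tool z -0.005
```

```bash
python3 -m crank '[[[16,-3.5,0,0,0.1],[20,-4,0,0,0.1],[20,-4,0,0,0.1],[16,-4,0,0,0.1],[10,-2,0,0,0.1],[0,0,15,0,0.1],[0,0,20,0,0.1],[0,0,20,0,0.1],[0,0,20,0,0.1],[0,0,20,0,0.1]]]'
python3 -m crank '[[[0,0,20,0,0.1],[0,0,15,0,0.1],[0,0,12,0,0.1],[0,0,10,0,0.1],[0,0,5,0,0.1],[0,0,0,0,0.1],[0,0,0,0,0.1]]]'
python3 -c "
from h import *
plan([.4836,.2230,.0246],-.25)"
```

```text
time: 23.15
position: [0.4843, 0.2223, 0.0955]
tool_rot: [2.487, 1.917, -0.001]
ft_force: [-0.1, 0.1, -1.5]
grip_width: 0.678
grip_force: 50.0
time: 23.73
position: [0.4841, 0.2242, 0.0349]
tool_rot: [2.487, 1.919, 0.001]
ft_force: [0.1, -0.4, -1.5]
grip_width: 0.677
grip_force: 50.0
pos [0.4841 0.2242 0.0349] ydir -0.256 tilt [0. 0.] shift mm [-1.3 -0.2 10.3]
turn about tool z -0.006
```

```bash
python3 -m crank '[[[0,0,3,0,0.1],[0,0,3,0,0.1],[0,0,1.5,0,0.1],[0,0,0,0,0.1],[0,0,0,0,0.1]]]'|grep -E "pos|ft"
python3 -m crank '[[[0,0,1,0,0.1],[0,0,0,0,0.1],[0,0,0,0,0.1]]]'|grep -E "pos|ft"
python3 -m crank '[[[0,0,1,0,0.1],[0,0,0,0,0.1],[0,0,0,0,0.1]]]'|grep -E "pos|ft"
python3 -m crank '[[[0,0,1,0,0.1],[0,0,0,0,0.1],[0,0,0,0,0.1]]]'|grep -E "pos|ft"
```

```text
position: [0.4837, 0.2242, 0.027]
ft_force: [0.2, 0.1, -0.8]
position: [0.4837, 0.2242, 0.026]
ft_force: [0.0, 0.0, -1.5]
position: [0.4839, 0.2243, 0.0254]
ft_force: [-1.8, -0.7, 4.4]
position: [0.4839, 0.2242, 0.0253]
ft_force: [-3.8, -3.1, 12.4]
```

The cap is on the mat. I ease off the pressure, open, and rise straight up.

```bash
python3 -m crank '[[[0,0,-1.2,0,0.1],[0,0,0,0,-0.7],[0,0,0,0,-0.7],[0,0,0,0,-0.7],[0,0,0,0,-0.7],[0,0,0,0,-0.7]]]'
python3 -m crank '[[[0,0,-5,0,-0.7],[0,0,-15,0,-0.7],[0,0,-25,0,-0.7],[0,0,-30,0,-0.7],[0,0,-35,0,-0.7],[0,0,-30,0,-0.7],[-20,0,0,0,-0.7],[-30,0,0,0,-0.7],[-30,0,0,0,-0.7],[-20,0,0,0,-0.7]]]'
python3 -m crank '[[[0,0,0,0,-0.7],[0,0,0,0,-0.7],[0,0,0,0,-0.7]]]'
python3 - <<'E'
from bench import get_image
import cv2,numpy as np
w=get_image("wrist")["pixels"];t=get_image("top")["pixels"][140:215,100:260]
cv2.imwrite("pics/end.png",np.vstack([w[:270],cv2.resize(t,(512,240),interpolation=cv2.INTER_CUBIC)])[:,:,::-1])
E
```

```text
time: 25.4
position: [0.4837, 0.2242, 0.0251]
tool_rot: [-2.487, -1.92, 0.0]
ft_force: [1.0, 0.7, 0.3]
grip_width: 0.842
grip_force: 0.0
time: 26.23
position: [0.458, 0.1255, 0.1662]
tool_rot: [2.486, 1.918, -0.001]
ft_force: [0.3, -0.2, -0.0]
grip_width: 0.849
grip_force: 0.0
time: 26.48
position: [0.4588, 0.1285, 0.1661]
tool_rot: [2.485, 1.92, 0.002]
ft_force: [0.3, -0.2, -0.3]
grip_width: 0.851
grip_force: 0.0
```

View pics/end.png

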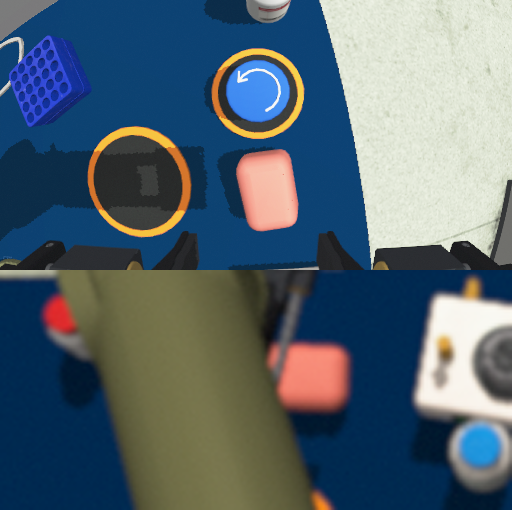

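The cap at (258,91) sits upright and centred inside the small mat's rim (258,93). The bottles and pack look undisturbed and the gripper is clear, so I hand the job in.

```bash
python3 -c "
from bench import job
print(job.close_job())"
```

```text
the job is handed in; nothing more can be done
None
```

I pressed the red key, then the yellow, and left the green alone; then I unscrewed the blue cap, lifted it off and set it open side down, centred on the small orange-edged mat. I handed the job in at about 26.5 s of the 72 s limit; no verdict came back.

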